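# Strip a desk clock for service

### The arm

A 6-joint arm with a two-finger parallel gripper is mounted at the origin on a cart in front of the work surface, level with it; the furniture and walls round the work are solid. World frame = base frame: x ahead of the robot, y to its left, z up, the work surface at z = 0. Lengths are in mm, angles in rad, forces in N, time in s.
With the tool pointing down it reaches from about 350 to 775 mm from the base axis. Payload 7.3 kg.
Tool frame: the origin (TCP) lies midway between the tips of the shut fingers; the grasp point (between the pads) lies 19 mm behind it; z points along the fingers, y is the line along which they close (so a half turn about z gives the same grasp; the last joint's range is limited). The gripper opens to 92 mm and grips with 3 to 60 N. Pads are 19 mm wide; open, the fingers measure 130 mm over their backs; the gripper's body (75 mm by 190 mm) begins 47 mm behind the grasp point.
Start: joints at [-1.331, 0.342, 1.524, -0, 1.275, -0.146], TCP at [197.581, -486.422, 226.741] pointing down, gripper open.
Joint ranges: [-2.53, 2.53], [-0.77, 2.02], [0.04, 2.7], [-1, 4.14], [0.28, 2.66], [-3.11, 3.11]. Speed limits (rad/s): [2.57, 2.57, 3.14, 3.14, 3.14, 3.14].

### API

Orientations are given as [roll, pitch, yaw] about the fixed x, y, z axes, in that order (R = Rz(yaw) Ry(pitch) Rx(roll)).
In Python, from plant import monitor, optics, workorder gives the robot as it stands. The module is installed in compiled form; this text tells all that it offers.
- The arm moves only by the tool servo_tool, never from a script. Its arguments are lists of equal length, an entry for each row: "linear": the shift along the tool's x, y, z as a fraction of full scale, a list of three; "spin": the turn about the tool's z as a fraction of full scale. In form: {"linear": [[dx, dy, dz], ...], "spin": [spin, ...]}. A call has exactly 8 rows; each row shifts and turns the commanded pose from where the row before left it, along the tool's axes as they then stand; what a row does not reach is not made up. Full scale, the value 1, is 200 mm for a shift and 90 degrees for a turn. A row lasts 1/8 s, in which the tool goes at most 62.5 mm and 10.7 degrees, less where a joint would pass 70% of its speed; a pose out of reach is approached as far as the arm can. A call with a number of a shift or a turn outside -1 to 1 is refused whole. A call with a gripper value outside its range is refused whole. "hand" is the opening, from -1 (shut) to 1 (fully open), set as the call begins (left out, the last holds). The fingers move at their own pace and stop on an object; the grip force is fixed at half the most. Time passes only in rows, so rows that do not move let the fingers close, or fill a call up. It gives the time, the measured TCP pose, the force, the opening and the grip force at its end, in the units of the state.
- monitor.get_obs(): the state, without advancing time (a new reading comes with each control period).
- optics.capture(name): name is "side" or "top"; returns a dict with "frame" (384x512x3 uint8, blue, green, red), "K" (3x3 intrinsics, pixels), "world_to_cam" (4x4, takes a point from world to camera coordinates). Camera axes: x right, y down, z forward; pixel columns grow to the right and rows downward; lengths in mm; the calibration is good to about 2 mm. A picture is of the moment at which its call begins. There is no depth.
- workorder.close_job(): hands the job in; it is judged then, once.
The state is a dict: "time": time; "joint_positions": joint angles; "dq": joint speeds; "tau": joint torques, N m; "tool_pos": TCP position; "tcp_rot": TCP orientation; "contact_force": force on the tool from outside, world axes, zero at the start; "moment": the same for the moment, N m; "grip_width": finger opening in mm; "finger_force": force on a finger pad.
Only numpy, scipy, OpenCV 4.12 (cv2) and the standard library are available. Lean on these libraries where they do the work, as an engineer would, in place of code of your own. Each camera call takes 0.05 s, during which the arm holds its last target. There are 200 camera calls.

### The job

The desk clock lies face down on its black rubber cushion, with its back already off. Strip it for service from the top down, one part at a time and each the same way up as it lies: stand the wooden-handled winding key in the hole of the wooden key stand, lay the dust cap flat in the small empty round grey dish, seat the movement, kept level and fully down between the jaws of the movement holder, and last lay the bezel, glass down, flat on the lining of the square tray. Do not knock over or push away the oil bottle.

Things in the scene. Friction and masses are not known exactly. Their poses are not given: they have to be found in the camera images.
- key: Winding key, upright, top of the stack, 47 mm tall: brass pipe at the foot (diameter 15, 14 mm high, bore 9, foot tapered to 13), above it a round wooden handle (diameter 16 to 19, thickest 40 mm up). Origin: centre of its foot; z up. It stands on the dust cap, over the top 10 mm of the winding arbor: lift straight up at least 15 mm. 28 to 46 g.
- cap: Dust cap: plain aluminium cup, open side down, diameter 34 mm, 14 mm high, an 11 mm hole in its top for the winding arbor. It sits loose on the movement's back plate, under the key. Origin: centre of its underside; z up. Lift straight up at least 25 mm to clear the arbor. 25 g.
- movement: Clock movement, round, brass, diameter 46 mm, 26 mm high, white dial below (edge chamfered 3 mm). On top a steel boss (diameter 25, 3 high) and a winding arbor (diameter 5, tip 49 mm above the underside). It sits loose in the bezel's 50 mm bore: lower 12 mm hidden, upper 14 mm stand out to grip; lift 15 mm to clear. Origin: centre of its underside; z up. 145 to 235 g.
- bezel: Bezel: steel ring, outside diameter 62 mm, 16 mm high, glass across its underside (glass top 4 mm up). It lies glass down at the bottom of the stack, its lower 3 mm inside the cushion's rim. Grip it across the outside. Origin: centre of its underside; z up. 95 to 155 g.
- cushion: Casing cushion: fixed black rubber disc, diameter 82 mm, 12 mm high, with a round recess (diameter 68) whose floor is 9 mm above the bench; the stack stands concentric in it. Origin: centre of its underside; z up. At the start, above the bench: bezel underside 9 mm, movement underside 13, cap underside 39, key foot 53, key top 100.
- key_stand: Key stand: fixed dark wooden block, 56 x 56 mm, 30 mm high, on a 62 mm square plinth, with one upright round hole in the middle, diameter 28 mm, 20 mm deep (floor 10 mm above the bench, grey lining). The key stands in it foot down. Origin: centre of its underside; z up.
- cap_dish: Small empty round grey dish, fixed, outside diameter 61 mm, 11 mm high, flat floor 8 mm above the bench, about 51 mm across inside. The dust cap lies in it open side down. Origin: centre of its underside; z up.
- holder: Movement holder: fixed round steel base, diameter 78 mm, flat seat 12 mm above the bench, four black jaws round it, inner faces on a 56 mm circle, tops 20 mm above the bench; a small brass-headed screw sticks out to 48 mm from the middle on its +x side, 20 mm high. The movement sits on the seat, dial down. Origin: centre of its underside; z up.
- tray: Square wooden tray, fixed, 92 x 92 mm, rim 12 mm high and 6 mm thick, grey-lined floor 10 mm above the bench and 80 mm square. The bezel lies on it glass down. Origin: centre of its underside; x and y along its sides, z up.
- oil_bottle: Brown oil bottle with a black cap, loose, diameter 22 mm, 52 mm tall, standing on the work mat; not to be disturbed. Origin: centre of its underside; z up.

How it is judged:
By the outcome, as a careful person would: the job done as asked, in the order asked, and still so for the second after the job is handed in, with the robot touching nothing.
It also fails if it takes over 96 s, if anything falls off the work surface, if the arm or the gripper's body presses on something with over 40 N, if the wrist force passes 120 N, or if a joint passes its speed limit or range.

## Working session

There is one attempt and no reset: what is moved stays moved. The work goes in short steps, Python scripts to look and compute and a tool call to move; the robot and the scene stay as the last step left them, time stands still between calls to the robot, and variables do not carry over. Pictures are saved under pics/ and viewed, at most 16 in all, crops included, and the job is handed in when it is done.

Besides the shell and the picture viewer there is one more tool, called after "Call:" by a JSON object that holds its "name" and its "arguments", one argument or row to a line. servo_tool: Moves the arm, as the interface text tells. Shift numbers are shares of 200 mm and turn numbers shares of 90 degrees, none past 1 either way. Its arguments: {"type":"object","properties":{"linear":{"type":"array","items":{"type":"array","items":{"type":"number","minimum":-1,"maximum":1}}},"spin":{"type":"array","items":{"type":"number","minimum":-1,"maximum":1}},"hand":{"type":"number"}},"required":["linear","spin"]}

```bash
mkdir -p pics; ls; python3 - <<'E'
from plant import monitor, optics
import cv2,numpy as np,pickle
o=monitor.get_obs(); print({k:np.round(v,3).tolist() for k,v in o.items()})
d={}
for n in("side","top"):
    c=optics.capture(n); d[n]=c; cv2.imwrite(f"pics/{n}0.png",c["frame"]); print(n,np.round(c["K"],1).tolist(),np.round(c["world_to_cam"],3).tolist())
pickle.dump(d,open("c0.pkl","wb"))
E
```

```text
pics
{'time': 0.0, 'joint_positions': [-1.331, 0.343, 1.525, 0.0, 1.275, -0.146], 'dq': [0.001, -0.001, -0.002, -0.001, 0.001, -0.001], 'tau': [0.002, -43.125, -24.422, 0.072, 0.056, -0.0], 'tool_pos': [197.479, -486.0, 226.037], 'tcp_rot': [-3.14, -0.0, 0.386], 'contact_force': [0.277, -0.106, 0.146], 'moment': [-0.022, -0.055, -0.016], 'finger_force': 0.0, 'grip_width': 91.994}
side [[419.7, 0.0, 261.3], [0.0, 419.7, 194.3], [0.0, 0.0, 1.0]] [[-1.0, -0.028, -0.008, 574.84], [-0.012, 0.629, -0.778, 163.315], [0.027, -0.777, -0.629, 745.796], [0.0, 0.0, 0.0, 1.0]]
top [[375.1, 0.0, 256.2], [0.0, 375.1, 195.7], [0.0, 0.0, 1.0]] [[0.0, -1.0, -0.006, -144.032], [-0.991, 0.0, -0.132, 560.893], [0.132, 0.006, -0.991, 956.947], [0.0, 0.0, 0.0, 1.0]]
```

View pics/side0.png

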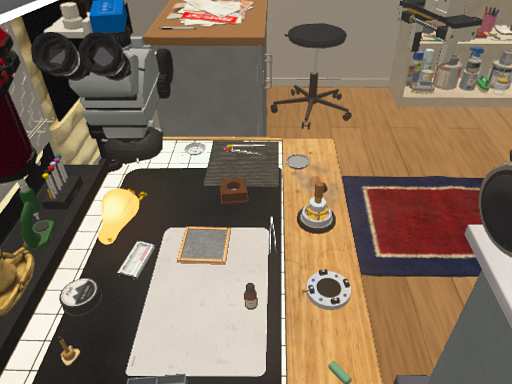

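View pics/top0.png

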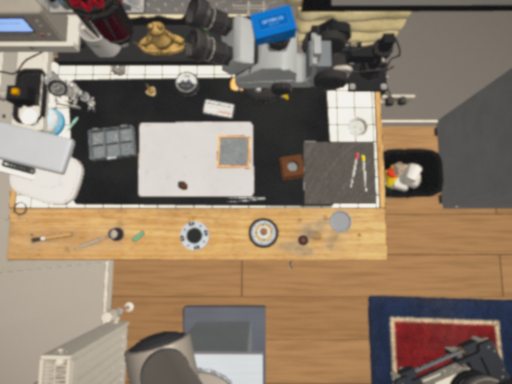

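```bash
cat > h.py <<'E'
import numpy as np,cv2
def ray(c,u,v):
    T=c["world_to_cam"];R=T[:3,:3];o=-R.T@T[:3,3]
    d=R.T@np.linalg.inv(c["K"])@np.array([u,v,1.]);return o,d
def onz(c,u,v,z):
    o,d=ray(c,u,v);return o+d*(z-o[2])/d[2]
def tri(c1,p1,c2,p2):
    o1,d1=ray(c1,*p1);o2,d2=ray(c2,*p2)
    A=np.stack([d1,-d2],1);s=np.linalg.lstsq(A,o2-o1,rcond=None)[0]
    a=o1+d1*s[0];b=o2+d2*s[1];return (a+b)/2,np.linalg.norm(a-b)
def proj(c,p):
    q=c["K"]@(c["world_to_cam"]@np.append(p,1.))[:3];return q[:2]/q[2]
E
python3 - <<'E'
import pickle,cv2,numpy as np
from h import *
d=pickle.load(open("c0.pkl","rb"));S,T=d["side"],d["top"]
a=T["frame"][190:270,160:360]; b=S["frame"][140:310,180:380]
cv2.imwrite("pics/z1.png",np.vstack([cv2.resize(a,(800,320),interpolation=cv2.INTER_CUBIC)]))
cv2.imwrite("pics/z2.png",cv2.resize(b,(680,578),interpolation=cv2.INTER_CUBIC))
for n,uv in dict(stack=(317,223),holder=(329,289),dish=(298,160),stand=(233,184),tray=(204,245),bottle=(251,305)).items(): print(n,onz(S,*uv,10).round())
for n,uv in dict(stack=(263,232),holder=(194,235),dish=(341,221),stand=(291,167),tray=(234,151),bottle=(183,186),dark=(303,240)).items(): print(n,onz(T,*uv,10).round())
E
```

```text
stack [ 464. -145.   10.]
holder [456.  24.  10.]
dish [ 494. -374.   10.]
stand [ 648. -273.   10.]
tray [689. -77.  10.]
bottle [591.  61.  10.]
stack [ 466. -162.   10.]
holder [458.  23.  10.]
dish [ 496. -372.   10.]
stand [ 644. -239.   10.]
tray [689. -82.  10.]
bottle [591.  56.  10.]
dark [ 445. -269.   10.]
```

View pics/z1.png

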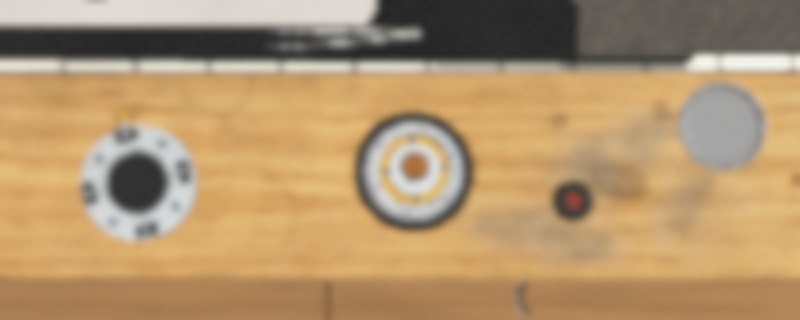

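View pics/z2.png

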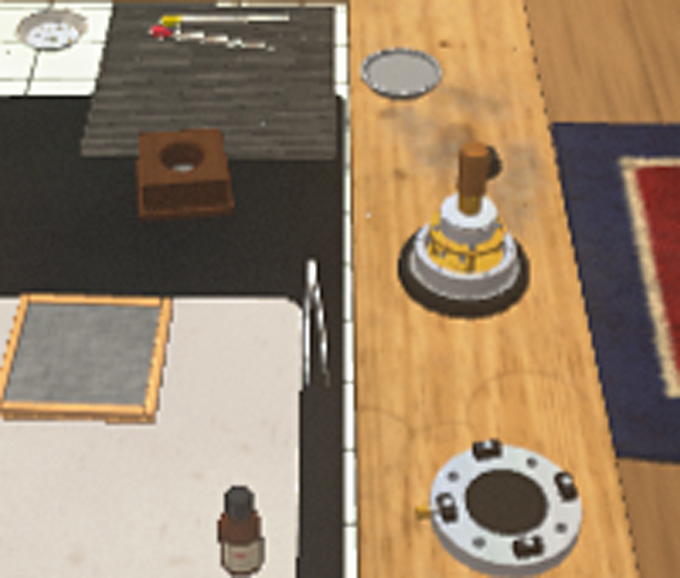

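```bash
cat > m.py <<'E'
import pickle,cv2,numpy as np
from h import *
def blobs(c,roi,f,amin=15):
    x0,y0,x1,y1=roi;k=4
    im=cv2.resize(c["frame"][y0:y1,x0:x1],None,fx=k,fy=k,interpolation=cv2.INTER_CUBIC)
    h=cv2.cvtColor(im,cv2.COLOR_BGR2HSV).astype(int)
    m=f(h[...,0],h[...,1],h[...,2]).astype(np.uint8)*255
    cs,_=cv2.findContours(m,cv2.RETR_EXTERNAL,cv2.CHAIN_APPROX_NONE)
    r=[]
    for q in sorted(cs,key=cv2.contourArea,reverse=True)[:4]:
        if cv2.contourArea(q)<amin*16: continue
        p=(cv2.convexHull(q)[:,0].astype(float)+.5)/k-.5+[x0,y0]
        r.append(p)
    return r
def ell(p): 
    e=cv2.fitEllipse(p.astype(np.float32));return np.array(e[0]),np.round(e[1],1),round(e[2])
E
python3 - <<'E'
from m import *
d=pickle.load(open("c0.pkl","rb"));S,T=d["side"],d["top"]
J=dict(
 cush_T=(T,(240,212,290,256),lambda h,s,v:v<100), cush_S=(S,(290,170,345,240),lambda h,s,v:v<75),
 grey_T=(T,(245,215,282,250),lambda h,s,v:(s<45)&(v>130)), grey_S=(S,(290,180,345,232),lambda h,s,v:(s<50)&(v>110)),
 key_T=(T,(255,224,272,240),lambda h,s,v:(s>80)&(v<215)&(h<16)), key_S=(S,(305,175,335,208),lambda h,s,v:(s>90)&(v<170)&(h<16)),
 dish_T=(T,(325,206,357,237),lambda h,s,v:(s<60)), dish_S=(S,(282,148,315,172),lambda h,s,v:(s<60)),
 seat_T=(T,(183,223,206,247),lambda h,s,v:v<110), seat_S=(S,(313,274,345,304),lambda h,s,v:v<110),
 disc_T=(T,(176,217,213,254),lambda h,s,v:(s<70)),
 stand_T=(T,(276,150,304,182),lambda h,s,v:(s>90)&(v>40)), stand_S=(S,(215,174,252,206),lambda h,s,v:(s>80)&(v>40)),
 tray_T=(T,(212,130,255,172),lambda h,s,v:(s<60)&(v<170)), tray_S=(S,(178,226,232,266),lambda h,s,v:(s<60)&(v<170)),
)
for n,(c,r,f) in J.items():
    for p in blobs(c,r,f)[:2]:
        e=ell(p);print(n,e[0].round(1),e[1],e[2],'bb',p.min(0).round(1),p.max(0).round(1), 'rect',np.round(cv2.minAreaRect(p.astype(np.float32))[0],1),round(cv2.minAreaRect(p.astype(np.float32))[2]))
E
```

```text
cush_T [262.8 234.8] [23.3 26.5] 96 bb [249.6 234.1] [275.9 246.4] rect [262.3 240.8] 5
cush_S [315.8 218.8] [27.8 38.2] 96 bb [296.9 209.1] [334.4 232.6] rect [315.4 221.6] 6
cush_S [344.1 181.8] [ 3.7 13.8] 173 bb [342.1 175.9] [344.4 188.4] rect [343.2 182.1] 90
grey_T [263.  232.3] [24.8 24.9] 29 bb [250.6 219.9] [275.4 244.6] rect [263.  232.3] 37
grey_S [316.1 215.5] [25.1 33.3] 97 bb [300.1 205.6] [332.1 227.4] rect [316.1 217.3] 6
grey_S [317.5 203.9] [15.7 18.1] 108 bb [309.4 196.6] [326.6 212.4] rect [317.8 204.7] 7
key_T [263.3 231.1] [5.5 5.6] 53 bb [260.6 228.4] [265.9 233.9] rect [263.2 231.1] 90
key_S [318.5 187.6] [12.8 21.1] 174 bb [312.6 176.9] [325.4 197.1] rect [319. 187.] 83
dish_T [340.1 221.1] [21.5 21.8] 122 bb [329.1 210.4] [350.9 231.9] rect [340.1 221.2] 42
dish_T [342.1 206.4] [ 2.4 40.7] 90 bb [324.6 205.6] [356.4 207.4] rect [340.5 206.5] 0
dish_S [297.4 160.9] [14.4 23.6] 92 bb [285.6 153.9] [309.1 168.1] rect [297.4 160.9] 87
seat_T [193.8 235.2] [14.  14.4] 39 bb [187.1 228.1] [200.9 242.1] rect [194.  235.1] 90
seat_S [328.3 287.3] [18.9 24.5] 103 bb [316.6 277.9] [340.4 296.9] rect [328.5 287.4] 90
seat_S [334.9 300.4] [6.8 9.4] 81 bb [330.4 297.4] [339.1 303.4] rect [334.8 300.7] 78
disc_T [194.2 235.2] [29.4 29.7] 25 bb [179.9 220.4] [208.9 249.9] rect [194.4 235.1] 90
stand_T [291.2 166.5] [28.2 30.3] 18 bb [278.6 153.6] [303.4 179.9] rect [291.4 166.8] 82
stand_S [233.4 191.9] [32.9 35.9] 170 bb [219.1 177.4] [248.6 204.9] rect [233.5 190.7] 85
tray_T [232.7 151. ] [33.7 36.8] 81 bb [219.4 137.6] [247.1 164.6] rect [233.4 151. ] 2
tray_T [253.6 149.2] [ 3.8 45.9] 179 bb [252.4 129.6] [254.4 171.4] rect [253.4 150.5] 90
tray_S [203.3 243.8] [34.  61.6] 87 bb [180.9 229.1] [226.1 258.4] rect [203.5 243.6] 2
```

```bash
python3 - <<'E'
from m import *
d=pickle.load(open("c0.pkl","rb"));S,T=d["side"],d["top"]
hs=[p for p in blobs(S,(224,176,243,196),lambda h,s,v:(v<60)|((s<80)),5)]
for p in hs[:3]: print('hole_S',ell(p),p.min(0),p.max(0))
ht=[p for p in blobs(T,(283,158,299,175),lambda h,s,v:(s<110),5)]
for p in ht[:3]: print('hole_T',ell(p),p.min(0),p.max(0))
q=lambda n,a,b:print(n,*[x.round(1) for x in tri(T,a,S,b)])
q('dish',(340.1,221.1),(297.4,160.9)); q('seat',(193.8,235.2),(328.3,287.4)); q('tray',(233.4,151),(203.4,243.7))
q('keytop',(263.3,231.1),(319.2,178.5))
for z in(25,):print('bezel T',onz(T,263,232.3,z).round(1))
print('key T',onz(T,263.3,231.1,100).round(1),'stand T',onz(T,291.3,166.7,30).round(1), 'bottle',onz(T,183,186,30).round(1))
for n,c,z in(('cap',(463,-163),53),('keytop',(463,-163),100),('bezel',(463,-163),25)):print(n,proj(S,np.array([*c,z])).round(1),proj(T,np.array([*c,z])).round(1))
print('dark',*tri(T,(303,240),S,(324.5,187)))
E
```

```text
hole_S (array([230.4928894 , 176.69184875]), array([ 2.9, 27.9]), 88) [223.625 175.625] [242.375 178.125]
hole_S (array([233.39741516, 188.69987488]), array([2.3, 6.1]), 87) [230.375 187.625] [236.125 189.875]
hole_T (array([291.99563599, 166.12133789]), array([11. , 11.9]), 106) [286.125 160.625] [297.875 171.375]
dish [ 495.6 -369.9    9.8] 0.7
seat [457.3  23.2  13.1] 0.1
tray [689.9 -80.7   9.9] 1.4
keytop [ 465.4 -161.8  111.4] 2.0
bezel T [ 464.6 -161.9   25. ]
key T [ 464.9 -161.7  100. ] stand T [ 640.5 -238.5   30. ] bottle [588.   52.3  30. ]
cap [318.6 201.3] [263.6 232.6]
keytop [320.4 182.9] [263.8 231.9]
bezel [317.5 211.7] [263.4 232.9]
dark [ 441.26952283 -268.72830785    8.22946466] 6.956283088120212
```

Call:
{"name": "servo_tool", "arguments": {
  "linear": [
    [0,0,0],
    [0,0,0],
    [0,0,0],
    [0.15,-0.19,0],
    [0.15,-0.19,0],
    [0.15,-0.19,0],
    [0.15,-0.19,0],
    [0.15,-0.19,0]
  ],
  "spin": [0.082,0.082,0.082,0,0,0,0,0],
  "hand": 0
}}

```text
time: 1.1
tool_pos: [348.3, -295.1, 226.5]
tcp_rot: [-3.141, 0.0, -0.001]
contact_force: [-0.1, -1.5, 0.4]
grip_width: 45.6
finger_force: 0.0
```

```bash
python3 - <<'E'
from m import *
d=pickle.load(open("c0.pkl","rb"));S,T=d["side"],d["top"]
print(onz(T,292,166.1,30),onz(S,233.8,185.9,30),tri(T,(292,166.1),S,(233.8,185.9)))
# handle extent in side view
p=proj(S,np.array([640,-239,30]));print(p, proj(T,np.array([640,-239,30])))
E
```

```text
[ 642.14224512 -240.36268504   30.        ] [ 642.67908995 -240.29548669   30.        ] (array([ 642.43857758, -240.39423284,   29.85711727]), np.float64(0.5202182643242634))
[234.95997891 186.27187827] [291.50364448 166.88027415]
```

Call:
{"name": "servo_tool", "arguments": {
  "linear": [
    [0.146,-0.166,0],
    [0.146,-0.166,0],
    [0.146,-0.166,0],
    [0.146,-0.166,0],
    [0,0,0.15],
    [0,0,0.15],
    [0,0,0.1],
    [0,0,0]
  ],
  "spin": [0,0,0,0,0,0,0,0]
}}

```text
time: 2.1
tool_pos: [463.5, -163.2, 145.2]
tcp_rot: [-3.14, 0.004, -0.001]
contact_force: [-0.1, -0.2, 0.7]
grip_width: 45.7
finger_force: 0.0
```

```bash
cat > look.py <<'E'
import sys
from plant import monitor, optics
import cv2,numpy as np,pickle
o=monitor.get_obs(); print(round(o['time'],2),np.round(o['tool_pos'],1),np.round(o['tcp_rot'],3),np.round(o['contact_force'],1),round(o['grip_width'],1))
n=sys.argv[1]; d={k:optics.capture(k) for k in("side","top")}
pickle.dump(d,open(n+".pkl","wb"))
a=[int(x) for x in sys.argv[2:6]]   # side roi
f=lambda c,r:cv2.resize(c["frame"][r[1]:r[3],r[0]:r[2]],(400,400*(r[3]-r[1])//(r[2]-r[0])),interpolation=cv2.INTER_CUBIC)
A=f(d["side"],a);B=f(d["top"],[int(x) for x in sys.argv[6:10]])
h=max(len(A),len(B));P=lambda i:cv2.copyMakeBorder(i,0,h-len(i),0,0,cv2.BORDER_CONSTANT)
cv2.imwrite(f"pics/{n}.png",np.hstack([P(A),P(B)]))
E
python3 look.py v1 270 130 370 240 220 190 310 280
```

```text
2.1 [ 463.5 -163.2  145.2] [-3.14e+00  4.00e-03 -1.00e-03] [-0.1 -0.2  0.7] 45.7
```

View pics/v1.png

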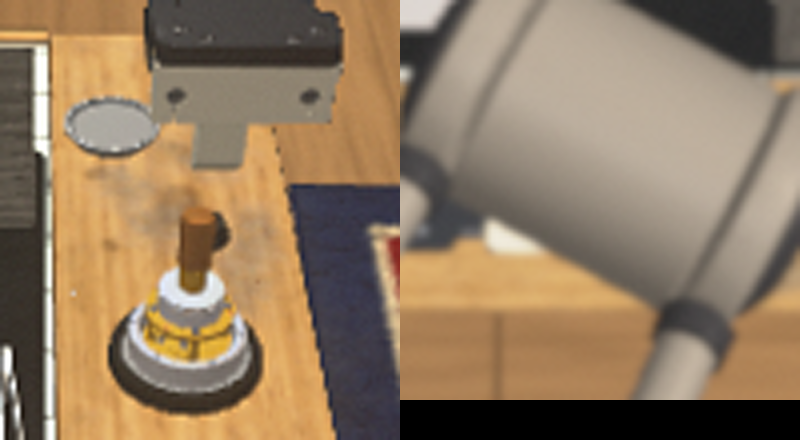

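Call:
{"name": "servo_tool", "arguments": {
  "linear": [
    [0.01,-0.007,0.1],
    [0,0,0.1],
    [0,0,0.1],
    [0,0,0.03],
    [0,0,0],
    [0,0,0],
    [0,0,0],
    [0,0,0]
  ],
  "spin": [0,0,0,0,0,0,0,0]
}}

```text
time: 3.2
tool_pos: [466.8, -162.5, 81.1]
tcp_rot: [3.141, -0.001, -0.001]
contact_force: [0.2, -0.0, -0.3]
grip_width: 46.0
finger_force: 0.0
```

Call:
{"name": "servo_tool", "arguments": {
  "linear": [
    [0,0,0],
    [0,0,0],
    [0,0,0],
    [0,0,0],
    [0,0,0],
    [0,0,0],
    [0,0,0],
    [0,0,0]
  ],
  "spin": [0,0,0,0,0,0,0,0],
  "hand": -1
}}

```text
time: 4.2
tool_pos: [466.6, -162.4, 80.7]
tcp_rot: [3.142, -0.0, -0.001]
contact_force: [0.8, -0.4, 0.4]
grip_width: 16.8
finger_force: 30.0
```

Call:
{"name": "servo_tool", "arguments": {
  "linear": [
    [0,0,-0.03],
    [0,0,-0.05],
    [0,0,-0.05],
    [0,0,-0.1],
    [0,0,-0.1],
    [0,0,-0.1],
    [0,0,0],
    [0,0,0]
  ],
  "spin": [0,0,0,0,0,0,0,0]
}}

```text
time: 5.2
tool_pos: [466.2, -162.2, 166.3]
tcp_rot: [-3.141, 0.001, -0.001]
contact_force: [0.1, 0.9, -1.0]
grip_width: 16.9
finger_force: 30.0
```

```bash
python3 look.py v2 270 130 370 240 220 190 310 280
```

```text
5.2 [ 466.2 -162.2  166.3] [-3.141e+00  1.000e-03 -1.000e-03] [ 0.1  0.9 -1. ] 16.9
```

View pics/v2.png

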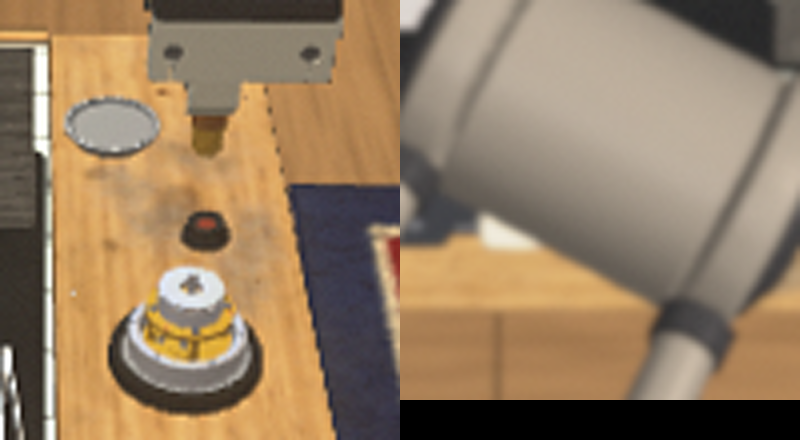

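Call:
{"name": "servo_tool", "arguments": {
  "linear": [
    [0.222,0.1,0],
    [0.222,0.1,0],
    [0.222,0.1,0],
    [0.222,0.1,0],
    [0,0,0.15],
    [0,0,0.15],
    [0,0,0.15],
    [0,0,0]
  ],
  "spin": [0,0,0,0,0,0,0,0]
}}

```text
time: 6.3
tool_pos: [642.1, -241.5, 72.9]
tcp_rot: [-3.138, 0.007, -0.001]
contact_force: [0.4, 1.3, 0.1]
grip_width: 17.2
finger_force: 30.0
```

```bash
python3 look.py v3 190 120 280 220 260 130 330 200
```

```text
6.3 [ 642.1 -241.5   72.9] [-3.138e+00  7.000e-03 -1.000e-03] [0.4 1.3 0.1] 17.2
```

View pics/v3.png

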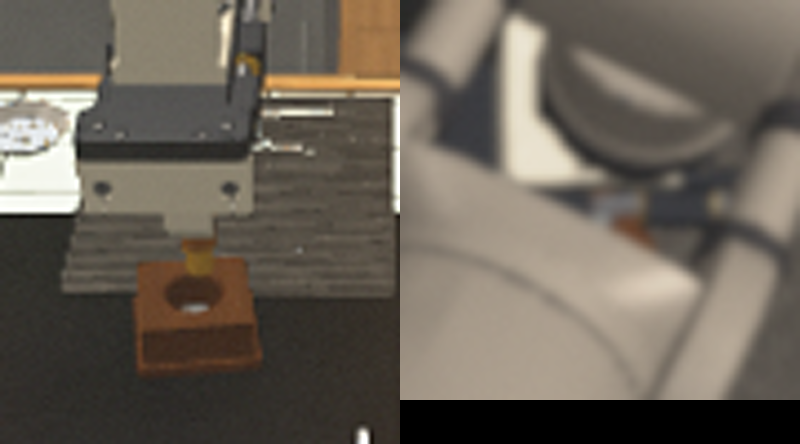

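```bash
python3 - <<'E'
from m import *
S=pickle.load(open("v3.pkl","rb"))["side"]
k=90/400
u=190+200*k-.4;v=120+270*k-.4
for z in(43,45,47):print(onz(S,u,v,z))
print(onz(S,190+193.5*k-.4,120+292*k-.4,30))
from plant import monitor;o=monitor.get_obs();print(o['tool_pos'],o['contact_force'])
E
```

```text
[ 640.52776058 -243.54002915   43.        ]
[ 640.22532115 -240.89695048   45.        ]
[ 639.92288171 -238.25387181   47.        ]
[ 644.32530894 -242.44047333   30.        ]
[ 644.32099703 -242.60758552   76.89633632] [ 0.29966592  0.83333409 -0.09004477]
```

Call:
{"name": "servo_tool", "arguments": {
  "linear": [
    [0.003,-0.006,0.03],
    [0,0,0.05],
    [0,0,0.05],
    [0,0,0.04],
    [0,0,0.01],
    [0,0,0],
    [0,0,0],
    [0,0,0]
  ],
  "spin": [0,0,0,0,0,0,0,0]
}}

```text
time: 7.4
tool_pos: [644.9, -241.4, 41.1]
tcp_rot: [3.141, -0.001, -0.001]
contact_force: [0.0, 0.1, -0.1]
grip_width: 16.9
finger_force: 30.0
```

Call:
{"name": "servo_tool", "arguments": {
  "linear": [
    [0,0,0.006],
    [0,0,0.006],
    [0,0,0.003],
    [0,0,0],
    [0,0,0],
    [0,0,0],
    [0,0,0],
    [0,0,0]
  ],
  "spin": [0,0,0,0,0,0,0,0]
}}

```text
time: 8.4
tool_pos: [644.8, -241.3, 37.8]
tcp_rot: [3.141, -0.0, -0.001]
contact_force: [-0.7, 0.6, 1.2]
grip_width: 17.0
finger_force: 30.0
```

Call:
{"name": "servo_tool", "arguments": {
  "linear": [
    [0,0,0],
    [0,0,0],
    [0,0,0],
    [0,0,0],
    [0,0,0],
    [0,0,0],
    [0,0,-0.03],
    [0,0,-0.1]
  ],
  "spin": [0,0,0,0,0,0,0,0],
  "hand": 0
}}

```text
time: 9.4
tool_pos: [644.0, -241.0, 63.1]
tcp_rot: [-3.141, 0.002, -0.001]
contact_force: [-1.2, 0.0, 0.1]
grip_width: 45.9
finger_force: 0.0
```

Call:
{"name": "servo_tool", "arguments": {
  "linear": [
    [0,0,-0.15],
    [0,0,-0.1],
    [-0.222,-0.099,0],
    [-0.222,-0.099,0],
    [-0.222,-0.099,0],
    [-0.222,-0.099,0],
    [0,0,0],
    [0,0,0]
  ],
  "spin": [0,0,0,0,0,0,0,0]
}}

```text
time: 10.4
tool_pos: [468.3, -162.6, 114.7]
tcp_rot: [3.14, -0.002, -0.001]
contact_force: [0.2, 0.1, -0.1]
grip_width: 45.8
finger_force: 0.0
```

```bash
python3 look.py v4 190 150 340 250 260 130 330 200; python3 - <<'E'
from m import *
S=pickle.load(open("v4.pkl","rb"))["side"]
for p in blobs(S,(300,190,335,215),lambda h,s,v:(s<35)&(v>190),10): print(ell(p),onz(S,*ell(p)[0],53))
E
```

```text
10.4 [ 468.3 -162.6  114.7] [ 3.14e+00 -2.00e-03 -1.00e-03] [ 0.2  0.1 -0.1] 45.8
(array([317.31939697, 201.52278137]), array([10.3, 16.3]), 95) [ 465.58717905 -162.19021303   53.        ]
(array([304.19396973, 210.57511902]), array([4. , 9.3]), 9) [ 493.58826519 -133.79068941   53.        ]
```

View pics/v4.png

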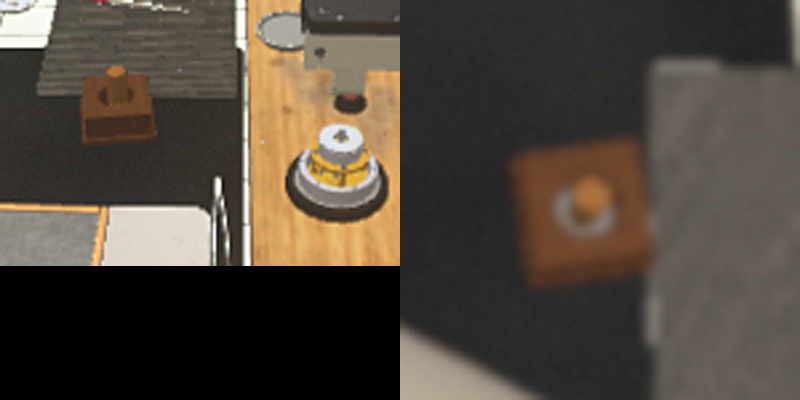

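Call:
{"name": "servo_tool", "arguments": {
  "linear": [
    [-0.003,0,0.1],
    [0,0,0.1],
    [0,0,0.09],
    [0,0,0.05],
    [0,0,0.01],
    [0,0,0],
    [0,0,0],
    [0,0,0]
  ],
  "spin": [0,0,0,0,0,0,0,0]
}}

```text
time: 11.5
tool_pos: [466.9, -162.2, 44.2]
tcp_rot: [3.141, -0.001, -0.001]
contact_force: [0.3, 0.5, 0.6]
grip_width: 45.9
finger_force: 0.0
```

Call:
{"name": "servo_tool", "arguments": {
  "linear": [
    [0,0,0],
    [0,0,0],
    [0,0,0],
    [0,0,0],
    [0,0,0],
    [0,0,0],
    [0,0,0],
    [0,0,0]
  ],
  "spin": [0,0,0,0,0,0,0,0],
  "hand": -1
}}

```text
time: 12.5
tool_pos: [466.7, -162.1, 43.8]
tcp_rot: [3.141, -0.0, -0.001]
contact_force: [-0.2, 0.1, 1.8]
grip_width: 31.9
finger_force: 30.0
```

Call:
{"name": "servo_tool", "arguments": {
  "linear": [
    [0,0,-0.03],
    [0,0,-0.05],
    [0,0,-0.1],
    [0,0,-0.1],
    [0,0,-0.1],
    [0,0,0],
    [0,0,0],
    [0,0,0]
  ],
  "spin": [0,0,0,0,0,0,0,0]
}}

```text
time: 13.5
tool_pos: [466.1, -161.8, 118.9]
tcp_rot: [-3.141, 0.002, -0.001]
contact_force: [-0.5, 0.6, -0.7]
grip_width: 31.8
finger_force: 30.0
```

Call:
{"name": "servo_tool", "arguments": {
  "linear": [
    [0.038,0.26,0],
    [0.038,0.26,0],
    [0.038,0.26,0],
    [0.038,0.26,0],
    [0,0,0.15],
    [0,0,0.15],
    [0,0,0.1],
    [0,0,0]
  ],
  "spin": [0,0,0,0,0,0,0,0]
}}

```text
time: 14.5
tool_pos: [495.6, -368.9, 37.2]
tcp_rot: [-3.138, 0.004, -0.001]
contact_force: [-0.1, -0.1, 0.1]
grip_width: 32.2
finger_force: 30.0
```

```bash
python3 look.py v5 270 120 340 190 320 200 370 250;python3 - <<'E'
from plant import monitor;o=monitor.get_obs();print(o['tool_pos'],o['contact_force'])
E
```

```text
14.5 [ 495.6 -368.9   37.2] [-3.138e+00  4.000e-03 -1.000e-03] [-0.1 -0.1  0.1] 32.2
[ 496.97024373 -370.08843366   39.81244644] [-0.50756169 -0.12700142  0.33793213]
```

View pics/v5.png

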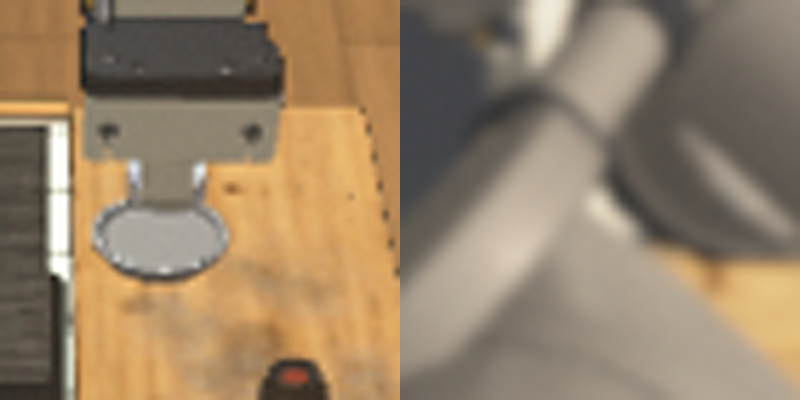

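Call:
{"name": "servo_tool", "arguments": {
  "linear": [
    [0,0,0.03],
    [0,0,0.04],
    [0,0,0.04],
    [0,0,0.012],
    [0,0,0.005],
    [0,0,0],
    [0,0,0],
    [0,0,0]
  ],
  "spin": [0,0,0,0,0,0,0,0]
}}

```text
time: 15.6
tool_pos: [496.9, -370.1, 14.5]
tcp_rot: [3.141, -0.0, -0.001]
contact_force: [0.5, 0.3, -0.3]
grip_width: 32.2
finger_force: 30.0
```

Lower 1 mm, release, and lift.

Call:
{"name": "servo_tool", "arguments": {
  "linear": [
    [0,0,0.003],
    [0,0,0.002],
    [0,0,0],
    [0,0,0],
    [0,0,0],
    [0,0,0],
    [0,0,0],
    [0,0,0]
  ],
  "spin": [0,0,0,0,0,0,0,0]
}}

```text
time: 16.6
tool_pos: [496.9, -370.0, 13.3]
tcp_rot: [3.141, -0.0, -0.001]
contact_force: [-0.7, -0.2, -0.2]
grip_width: 32.1
finger_force: 30.0
```

Call:
{"name": "servo_tool", "arguments": {
  "linear": [
    [0,0,0],
    [0,0,0],
    [0,0,0],
    [0,0,0],
    [0,0,0],
    [0,0,-0.05],
    [0,0,-0.15],
    [0,0,-0.2]
  ],
  "spin": [0,0,0,0,0,0,0,0],
  "hand": 0.4
}}

```text
time: 17.6
tool_pos: [496.5, -369.7, 94.0]
tcp_rot: [-3.141, 0.001, -0.001]
contact_force: [0.4, -0.4, -0.0]
grip_width: 64.2
finger_force: 0.0
```

Call:
{"name": "servo_tool", "arguments": {
  "linear": [
    [-0.038,-0.26,0],
    [-0.038,-0.26,0],
    [-0.038,-0.26,0],
    [-0.038,-0.26,0],
    [0,0,0.02],
    [0,0,0],
    [0,0,0],
    [0,0,0]
  ],
  "spin": [0,0,0,0,0,0,0,0]
}}

```text
time: 18.6
tool_pos: [466.7, -163.0, 89.3]
tcp_rot: [3.141, -0.0, -0.002]
contact_force: [-0.6, -0.0, -0.5]
grip_width: 64.4
finger_force: 0.0
```

```bash
python3 look.py v6 270 140 350 240 320 200 370 250
```

```text
18.6 [ 466.7 -163.    89.3] [ 3.141e+00 -0.000e+00 -2.000e-03] [-0.6 -0.  -0.5] 64.4
```

View pics/v6.png

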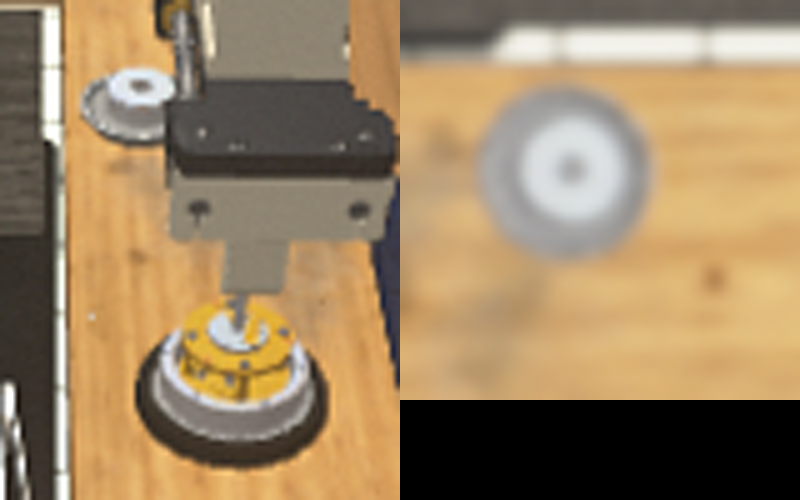

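Call:
{"name": "servo_tool", "arguments": {
  "linear": [
    [0,0,0.08],
    [0,0,0.1],
    [0,0,0.08],
    [0,0,0.04],
    [0,0,0.005],
    [0,0,0],
    [0,0,0],
    [0,0,0]
  ],
  "spin": [0,0,0,0,0,0,0,0]
}}

```text
time: 19.7
tool_pos: [466.8, -162.1, 28.7]
tcp_rot: [3.141, -0.001, -0.001]
contact_force: [0.5, -0.5, -0.9]
grip_width: 64.4
finger_force: 0.0
```

Call:
{"name": "servo_tool", "arguments": {
  "linear": [
    [0,0,0.007],
    [0,0,0],
    [0,0,0],
    [0,0,0],
    [0,0,0],
    [0,0,0],
    [0,0,0],
    [0,0,0]
  ],
  "spin": [0,0,0,0,0,0,0,0],
  "hand": -1
}}

```text
time: 20.7
tool_pos: [466.6, -162.0, 26.9]
tcp_rot: [3.142, 0.0, -0.001]
contact_force: [0.3, -0.2, -0.2]
grip_width: 45.3
finger_force: 30.0
```

Call:
{"name": "servo_tool", "arguments": {
  "linear": [
    [0,0,-0.02],
    [0,0,-0.04],
    [0,0,-0.06],
    [0,0,-0.08],
    [0,0,-0.08],
    [0,0,-0.04],
    [0,0,0],
    [0,0,0]
  ],
  "spin": [0,0,0,0,0,0,0,0]
}}

```text
time: 21.7
tool_pos: [466.3, -161.8, 90.6]
tcp_rot: [-3.141, 0.001, -0.001]
contact_force: [-0.2, 0.5, -1.1]
grip_width: 44.9
finger_force: 30.0
```

```bash
python3 look.py v7 270 120 350 240 180 220 210 250
```

```text
21.7 [ 466.3 -161.8   90.6] [-3.141e+00  1.000e-03 -1.000e-03] [-0.2  0.5 -1.1] 44.9
```

View pics/v7.png

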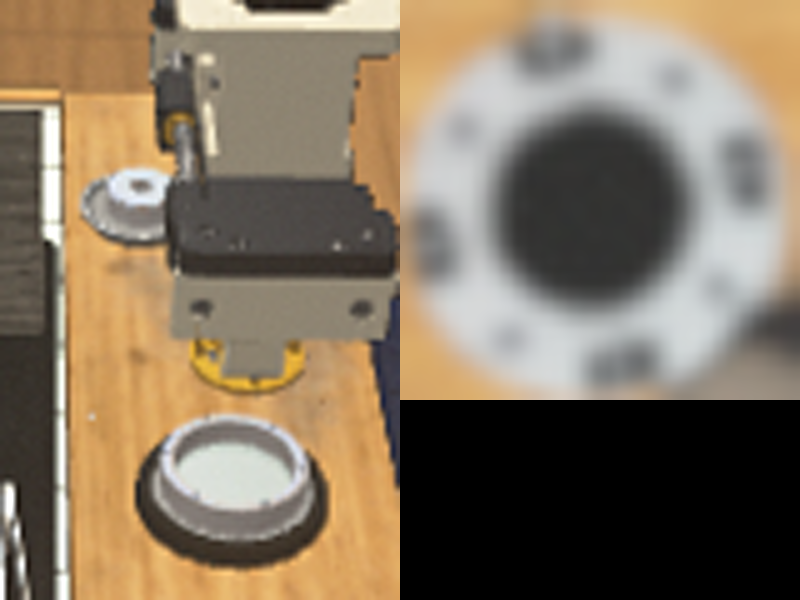

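Call:
{"name": "servo_tool", "arguments": {
  "linear": [
    [-0.01,-0.231,0],
    [-0.01,-0.231,0],
    [-0.01,-0.231,0],
    [-0.01,-0.231,0],
    [0,0,0.08],
    [0,0,0.08],
    [0,0,0],
    [0,0,0]
  ],
  "spin": [0,0,0,0,0,0,0,0]
}}

```text
time: 22.8
tool_pos: [458.9, 22.7, 59.1]
tcp_rot: [3.142, -0.0, -0.001]
contact_force: [0.8, 0.4, -0.1]
grip_width: 44.8
finger_force: 30.0
```

```bash
python3 look.py v8 280 210 380 320 150 200 240 290; python3 - <<'E'
from m import *
T=pickle.load(open("v7.pkl","rb"))["top"];S=pickle.load(open("v8.pkl","rb"))["side"]
print(onz(T,193.8,235,20))
from plant import monitor;o=monitor.get_obs();print(o['tool_pos'],o['contact_force'])
E
```

```text
22.8 [458.9  22.7  59.1] [ 3.142e+00 -0.000e+00 -1.000e-03] [ 0.8  0.4 -0.1] 44.8
[457.62773294  22.08371639  20.        ]
[459.11003365  22.58414887  59.38696841] [-0.05821874 -0.41115592 -1.5159876 ]
```

View pics/v8.png

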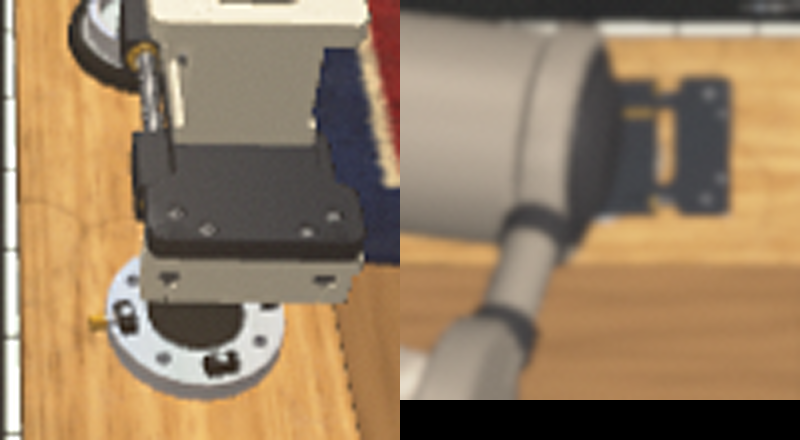

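Call:
{"name": "servo_tool", "arguments": {
  "linear": [
    [0,0.002,0.04],
    [0,0,0.05],
    [0,0,0.05],
    [0,0,0.015],
    [0,0,0.005],
    [0,0,0],
    [0,0,0],
    [0,0,0]
  ],
  "spin": [0,0,0,0,0,0,0,0]
}}

```text
time: 23.9
tool_pos: [458.9, 22.4, 27.1]
tcp_rot: [3.141, -0.0, -0.001]
contact_force: [-0.2, -0.0, -1.2]
grip_width: 44.6
finger_force: 30.0
```

Call:
{"name": "servo_tool", "arguments": {
  "linear": [
    [0,0,0.004],
    [0,0,0.003],
    [0,0,0],
    [0,0,0],
    [0,0,0],
    [0,0,0],
    [0,0,0],
    [0,0,0]
  ],
  "spin": [0,0,0,0,0,0,0,0]
}}

```text
time: 24.9
tool_pos: [458.8, 22.4, 25.9]
tcp_rot: [3.141, -0.0, -0.001]
contact_force: [-1.5, -0.6, 5.9]
grip_width: 44.8
finger_force: 30.0
```

Call:
{"name": "servo_tool", "arguments": {
  "linear": [
    [0,0,0],
    [0,0,0],
    [0,0,0],
    [0,0,0],
    [0,0,0],
    [0,0,-0.05],
    [0,0,-0.15],
    [0,0,-0.15]
  ],
  "spin": [0,0,0,0,0,0,0,0],
  "hand": 0.8
}}

```text
time: 25.9
tool_pos: [458.6, 22.4, 96.8]
tcp_rot: [3.142, 0.0, -0.001]
contact_force: [0.9, -1.0, 0.3]
grip_width: 82.7
finger_force: 0.0
```

Call:
{"name": "servo_tool", "arguments": {
  "linear": [
    [0.01,0.23,0],
    [0.01,0.23,0],
    [0.01,0.23,0],
    [0.01,0.23,0],
    [0,0,0],
    [0,0,0],
    [0,0,0],
    [0,0,0]
  ],
  "spin": [0,0,0,0,0,0,0,0]
}}

```text
time: 26.9
tool_pos: [466.6, -160.6, 95.6]
tcp_rot: [3.142, 0.0, 0.001]
contact_force: [-0.2, 0.0, 0.9]
grip_width: 82.4
finger_force: 0.0
```

```bash
python3 look.py v9 270 170 370 310 160 200 230 270
```

```text
26.9 [ 466.6 -160.6   95.6] [3.142e+00 0.000e+00 1.000e-03] [-0.2  0.   0.9] 82.4
```

View pics/v9.png

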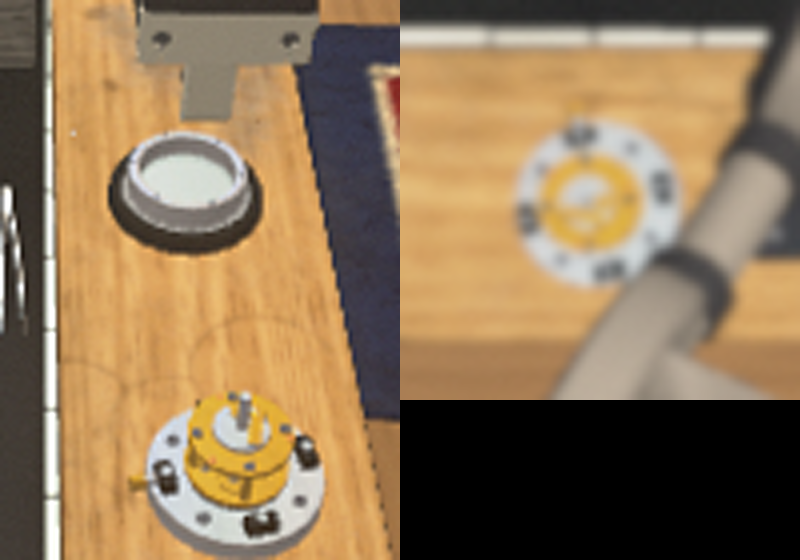

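Call:
{"name": "servo_tool", "arguments": {
  "linear": [
    [0,0.003,0.1],
    [0,0,0.15],
    [0,0,0.1],
    [0,0,0.03],
    [0,0,0.01],
    [0,0,0],
    [0,0,0],
    [0,0,0]
  ],
  "spin": [0,0,0,0,0,0,0,0]
}}

```text
time: 28.0
tool_pos: [466.8, -162.3, 18.0]
tcp_rot: [3.141, -0.001, -0.001]
contact_force: [-0.2, 0.5, -0.5]
grip_width: 82.6
finger_force: 0.0
```

Call:
{"name": "servo_tool", "arguments": {
  "linear": [
    [0,0,0.01],
    [0,0,0.006],
    [0,0,0],
    [0,0,0],
    [0,0,0],
    [0,0,0],
    [0,0,0],
    [0,0,0]
  ],
  "spin": [0,0,0,0,0,0,0,0]
}}

```text
time: 29.0
tool_pos: [466.6, -162.2, 14.3]
tcp_rot: [3.142, -0.0, -0.001]
contact_force: [0.1, 0.3, -0.4]
grip_width: 82.5
finger_force: 0.0
```

Call:
{"name": "servo_tool", "arguments": {
  "linear": [
    [0,0,0],
    [0,0,0],
    [0,0,0],
    [0,0,0],
    [0,0,0],
    [0,0,0],
    [0,0,0],
    [0,0,0]
  ],
  "spin": [0,0,0,0,0,0,0,0],
  "hand": -1
}}

```text
time: 30.0
tool_pos: [466.6, -162.2, 14.3]
tcp_rot: [3.142, -0.0, -0.001]
contact_force: [-0.3, -0.8, -0.1]
grip_width: 61.2
finger_force: 30.0
```

Call:
{"name": "servo_tool", "arguments": {
  "linear": [
    [0,0,-0.02],
    [0,0,-0.05],
    [0,0,-0.1],
    [0,0,-0.12],
    [0,0,-0.11],
    [0,0,0],
    [0,0,0],
    [0,0,0]
  ],
  "spin": [0,0,0,0,0,0,0,0]
}}

```text
time: 31.0
tool_pos: [466.0, -161.9, 93.4]
tcp_rot: [-3.141, 0.002, -0.001]
contact_force: [-0.2, 0.3, -1.8]
grip_width: 61.3
finger_force: 30.0
```

Call:
{"name": "servo_tool", "arguments": {
  "linear": [
    [0.225,-0.081,0],
    [0.225,-0.081,0],
    [0.225,-0.081,0],
    [0.225,-0.081,0],
    [0.225,-0.081,0],
    [0,0,0.1],
    [0,0,0.1],
    [0,0,0]
  ],
  "spin": [0,0,0,0,0,0,0,0]
}}

```text
time: 32.0
tool_pos: [689.8, -80.9, 51.0]
tcp_rot: [-3.14, 0.006, -0.001]
contact_force: [0.0, 0.3, -1.2]
grip_width: 61.6
finger_force: 30.0
```

```bash
python3 look.py v10 150 150 270 310 210 120 290 200; python3 - <<'E'
from plant import monitor;o=monitor.get_obs();print(o['tool_pos'],o['contact_force'])
E
```

```text
32.0 [689.8 -80.9  51. ] [-3.14e+00  6.00e-03 -1.00e-03] [ 0.   0.3 -1.2] 61.6
[691.53616119 -81.40022547  54.02462709] [ 0.01407232 -0.797171   -0.55526167]
```

View pics/v10.png

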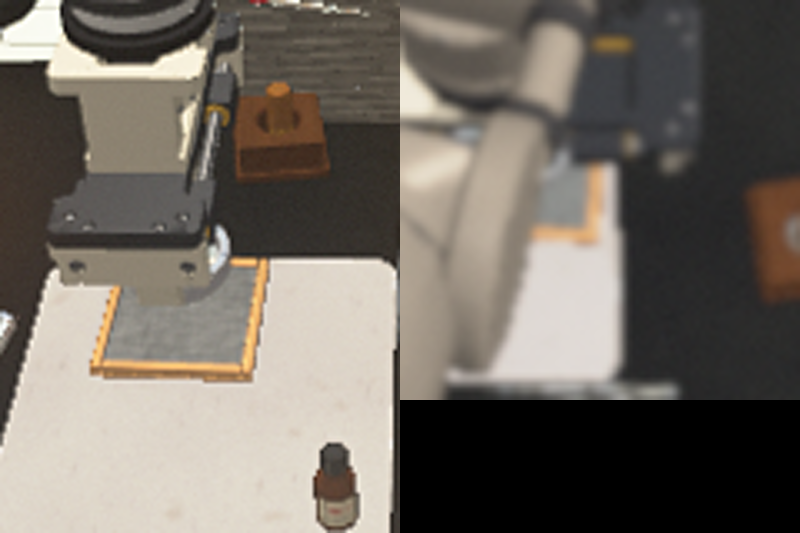

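Call:
{"name": "servo_tool", "arguments": {
  "linear": [
    [0,0,0.04],
    [0,0,0.06],
    [0,0,0.06],
    [0,0,0.02],
    [0,0,0.005],
    [0,0,0],
    [0,0,0],
    [0,0,0]
  ],
  "spin": [0,0,0,0,0,0,0,0]
}}

```text
time: 33.1
tool_pos: [691.8, -81.4, 17.7]
tcp_rot: [3.141, -0.001, -0.001]
contact_force: [0.1, 0.3, -1.8]
grip_width: 61.7
finger_force: 30.0
```

Call:
{"name": "servo_tool", "arguments": {
  "linear": [
    [0,0,0.006],
    [0,0,0.005],
    [0,0,0.002],
    [0,0,0],
    [0,0,0],
    [0,0,0],
    [0,0,0],
    [0,0,0]
  ],
  "spin": [0,0,0,0,0,0,0,0]
}}

```text
time: 34.1
tool_pos: [691.7, -81.4, 15.2]
tcp_rot: [3.141, -0.0, -0.001]
contact_force: [-2.5, -0.0, 5.6]
grip_width: 61.9
finger_force: 30.0
```

Call:
{"name": "servo_tool", "arguments": {
  "linear": [
    [0,0,0],
    [0,0,0],
    [0,0,0],
    [0,0,0],
    [0,0,0],
    [0,0,-0.05],
    [0,0,-0.15],
    [0,0,-0.2]
  ],
  "spin": [0,0,0,0,0,0,0,0],
  "hand": 0.8
}}

```text
time: 35.1
tool_pos: [691.1, -81.2, 95.2]
tcp_rot: [-3.141, 0.002, -0.001]
contact_force: [0.4, 0.4, 0.3]
grip_width: 82.5
finger_force: 0.0
```

Call:
{"name": "servo_tool", "arguments": {
  "linear": [
    [0,0,-0.2],
    [0,0,-0.2],
    [-0.2,0,0],
    [-0.25,0,0],
    [-0.25,0,0],
    [-0.2,0,0],
    [-0.1,0,0],
    [0,0,0]
  ],
  "spin": [0,0,0,0,0,0,0,0]
}}

```text
time: 36.1
tool_pos: [491.0, -81.2, 175.9]
tcp_rot: [3.141, -0.001, -0.001]
contact_force: [1.1, 0.5, 0.2]
grip_width: 82.6
finger_force: 0.0
```

```bash
python3 look.py v11 150 140 370 320 150 120 370 260
```

```text
36.1 [491.  -81.2 175.9] [ 3.141e+00 -1.000e-03 -1.000e-03] [1.1 0.5 0.2] 82.6
```

View pics/v11.png

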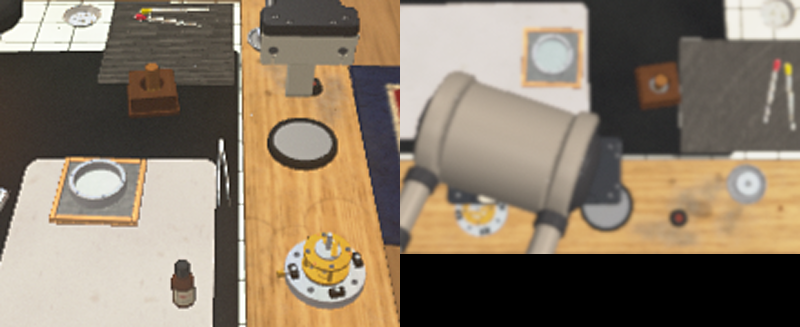

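The final picture shows the bezel centred on the tray lining, the key upright in the stand, the cap in its dish, the movement in the holder, and the oil bottle undisturbed. The robot is touching nothing, so I'm handing in.

```bash
python3 -c "
from plant import workorder;print(workorder.close_job())"
```

```text
the job is handed in; nothing more can be done
None
```

The clock is stripped in the order asked and the job is handed in at about 36 s: key upright in its stand, cap flat in the round grey dish, movement seated between the holder jaws, bezel glass down on the tray lining, oil bottle not disturbed; no verdict came back on hand-in.

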